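Close a bottle up in the leak-test rest

ROBOT

A 7-joint arm with a two-finger parallel gripper is mounted at the origin on the work surface; the furniture and walls round the work are solid. World frame = base frame: x ahead of the robot, y to its left, z up, the work surface at z = 0. Lengths are in m, angles in degrees, forces in N, time in s.
With the tool pointing down it reaches from about 0.4 to 0.85 m from the base axis. Payload 10.4 kg.
Tool frame: the origin (TCP) lies on the centre line of the jaws, within the pads' length; the fingertips stand 11 mm ahead of it and the grasp point (between the pads) lies 8 mm behind it; z points along the fingers, y is the direction in which the jaws open and shut (so a half turn about z gives the same grasp; the last joint's range is limited). The gripper opens to 87 mm and grips with 3 to 60 N. Pads are 19 mm wide; open, the fingers measure 117 mm over their backs; the gripper's body (75 mm by 190 mm) begins 51 mm behind the grasp point.
Start: joints at [-75.608, 19.034, -3.707, 83.658, 1.238, 77.344, -5.071], TCP at [0.169, 0.602, 0.234] pointing down, gripper open.
Joint ranges: [-148.97, 148.97], [-28.65, 121.19], [-84.17, 76.75], [9.2, 138.47], [-72.65, 252.65], [3.7, 117.97], [-149.18, 149.18]. Speed limits (degrees/s): [127.2, 127.2, 159.86, 159.86, 180, 180, 180].

INTERFACE

Orientations are given as [roll, pitch, yaw] about the fixed x, y, z axes, in that order (R = Rz(yaw) Ry(pitch) Rx(roll)).
In Python, from plant import get_state, capture, calibration, close_job gives the robot as it stands. The module is installed in compiled form; this text tells all that it offers.
- The arm moves only by the tool servo_tool, never from a script. Its argument "targets" is a list of rows, each an object of numbers: "dx", "dy", "dz": the shift along the tool's x, y, z in units of 25 mm (1.0 is 25 mm); "ax", "ay", "az": the turn, a rotation vector about the tool's x, y, z in units of 6 degrees (1.0 is 6 degrees); "gripper": the closure, from 0 (fully open) to 1 (shut). A call has 1 to 12 rows; each row is the pose to reach, as a shift and turn from the pose commanded when the call began, along the tool's axes at that moment; what a row does not reach only later rows make up. A row lasts 1/12 s, in which the tool goes at most 41.7 mm and 7.16 degrees, less where a joint would pass 70% of its speed; a pose out of reach is approached as far as the arm can. A call with a gripper value outside its range is refused whole. The fingers move at their own pace and stop on an object; "newtons" is the grip in N (left out, the last holds). Time passes only in rows, so rows that repeat a pose let the fingers close. It gives the time, the measured TCP pose, the force and the opening at its end, in the units of the state.
- get_state(): the state, without advancing time (a new reading comes with each control period).
- capture(name): name is "scene" or "top" or "wrist"; returns the picture (420x560x3 uint8, red, green, blue); there is no depth.
- calibration(name): a dict with "fx", "fy", "cx", "cy" (pixels), "distortion" ([k1, k2, p1, p2, k3] as OpenCV has them; the pictures are not rectified), "xyz" and "rotation" of the camera in the world; the wrist camera has in their place "mount" (4x4, takes a point from camera to tool coordinates, whose origin is the TCP and whose axes are the flange's). Camera axes: x right, y up, looking along -z (the intrinsics and any distortion apply to the point x, -y, -z); pixel columns grow to the right and rows downward; lengths in m; the calibration is good to about 2 mm. A picture is of the moment at which its call begins: read the wrist's pose just before it. calibration takes no time and is no camera call.
- close_job(): hands the job in, once; it reports no verdict.
The state is a dict: "clock": time; "joint_pos": joint angles; "joint_velocities": joint speeds; "joint_torque": joint torques, N m; "ee_pos": TCP position; "orientation": TCP orientation; "ft_force": force on the tool from outside, world axes, zero at the start; "wrist_torque": the same for the moment, N m; "width": finger opening in m.
Only numpy, scipy, OpenCV 4.12 (cv2) and the standard library are available. Lean on these libraries where they do the work, as an engineer would, in place of code of your own. Each camera call takes 0.05 s, during which the arm holds its last target. There are 200 camera calls.

TASK

The blue filter bottle lies loose in the leak-test rest. Pinch the orange lock slide to free the sliding head, slide the head up so that its sprung seal presses the bottle home against the end seal, and leave the head locked there, with the nose of the lock snapped into the notch of the brass index plate. Slide gently: never haul on the head against a caught lock or drive the sprung seal in to the end of its travel, and leave the other things on the bench where they are.

Things in the scene. Friction and masses are not known exactly. Their poses are not given: they have to be found in the camera images.
- rest: Leak-test rest, fixed: base plate 424 x 100 x 10 mm. Origin: its middle, on the bench. x runs along it from the end seal (x = -178 mm) to the parked head; y across it, away from the robot. End wall with pressure gauge (142 mm high) at x = -226 to -178 mm, rail end stop 34 mm high at x = +198 mm. Two white V saddles hold the bottle with its axis along x, 58 mm up. Lock notches: on the -y side.
- end_seal (a point): Centre of the black rubber face of the fixed end seal, 58 mm above the bench, facing along the rest's +x.
- head (a joint): Travel (m) of the grey sliding head towards the end seal (the rest's -x): 0 parked, the lock nose in the parking notch (1.5 mm play either way); at most 0.092. Slides with about 5 N friction and stays where left. Base block 100 x 64 mm, top 42 mm above the bench; front plate 86 mm high.
- knob (a point): On the axis of the round black knob (26 mm across, 70 to 104 mm above the bench, on a 16 mm post) at the rear of the head, 87 mm above the bench: the handle to move the head by. It does not act on the lock. It stands 46 mm behind (the rest's +x) the two finger tabs.
- fixed_tab (a point): Middle of the outer face (the rest's -y side) of the grey fixed finger tab on the head, 85 mm above the bench. The tab is 30 mm long (the rest's x), 6 mm thick, from 42 to 100 mm above the bench, with three black ribs.
- trigger (a point): Middle of the outer face (the rest's +y side) of the orange tab of the lock slide, 85 mm above the bench; same size and height as the fixed tab. Outer faces 48 mm apart with the lock home, 39 mm squeezed right in. Pinch the tabs together across the rest, from above. Between them lies a steel barrel (top 71 mm above the bench).
- lock (a joint): Squeeze (m) of the orange lock slide: 0 home, 0.009 right in. A spring returns it (5 N home, 8.6 N right in). Its hooked nose is out of a notch above 0.0055; let go between notches it rests on the rail's side at about 0.0055 and snaps to 0 when the head brings it over a notch, which leaves 1.5 mm of play either way and then stops the head dead.
- lock_nose: Steel nose of the lock, 10 mm wide, under the hook on the robot's side of the head; axes as the rest's. The notch it must snap into is in the brass index plate (85 mm long, on the rail's robot-facing side), 50 to 80 mm of head travel from parked. The plate is set differently each time and is not reported: feel for the notch, or look.
- plunger (a joint): Travel (m) of the black rubber seal on the front of the head as the bottle pushes it back: 0 free, 0.042 its end. Spring: 1.5 N at 0, rising 0.08 N per mm. With the bottle seated it starts to move at a head travel of about 46 mm; in the index notch it stands at 2 to 36 mm.
- test_bottle: Blue filter bottle 63 mm diameter, 174 mm long, about 0.06 kg, lying loose in the V saddles between the end seal and the head, its mouth 5 to 22 mm short of the end seal at the start. Origin: centre of its foot, at the head's side; its z axis points along the bottle to its mouth.
- bottle_mouth (a point): Centre of the bottle's mouth end, 174 mm from its foot.
- cartridge_a: Bystander: cream filter cartridge, standing, 45 mm diameter, 72 mm high; origin under its centre. Beyond the cartridges stands a grey drawer cabinet 237 mm high, its front 0.56 m ahead of the robot base, 0.11 to 0.35 m to its left.
- cartridge_b: Bystander: a second cream filter cartridge, the same.
- next_bottle: Bystander: blue filter bottle standing behind the rest, 63 mm diameter, 175 mm high; origin under its centre.
- ring_cap: Bystander: low blue cap ring, 64 mm diameter, 28 mm high; origin under its centre.
- blue_marker: Bystander: dark blue felt marker lying in front of the rest, 131 x 20 x 21 mm.
- red_driver: Bystander: screwdriver with red handle lying at the back, 215 x 30 x 31 mm.

How it is judged:
By the outcome, as a careful person would: the job done as asked, in the order asked, and still so for the second after the job is handed in, with the robot touching nothing.
It also fails if it takes over 45 s, if anything falls off the work surface, if the arm or the gripper's body presses on something with over 40 N, if the wrist force passes 120 N, or if a joint passes its speed limit or range.

## Working session

There is one attempt and no reset: what is moved stays moved. The work goes in short steps, Python scripts to look and compute and a tool call to move; the robot and the scene stay as the last step left them, time stands still between calls to the robot, and variables do not carry over. Pictures are saved under pics/ and viewed, about 8 in all and at most 12, crops included, and the job is handed in when it is done.

Besides the shell and the picture viewer there is one more tool, called after ">>>" in YAML: its name, and indented under it one key for each argument. servo_tool: Moves the arm, as the interface text tells. Its arguments: {"type":"object","properties":{"targets":{"type":"array"},"newtons":{"type":"number"}},"required":["targets"]}

```bash
mkdir -p pics
cat > h.py <<'E'
import numpy as np, cv2
from plant import get_state, capture, calibration, close_job
from scipy.spatial.transform import Rotation as R
def cam(name):
    c=calibration(name); K=np.array([[c['fx'],0,c['cx']],[0,c['fy'],c['cy']],[0,0,1.]])
    d=np.array(c['distortion'],float)
    if 'mount' in c:
        s=get_state(); T=np.eye(4); T[:3,:3]=R.from_euler('xyz',s['orientation'],degrees=True).as_matrix(); T[:3,3]=s['ee_pos']
        M=T@np.array(c['mount']); return K,d,M[:3,3],M[:3,:3]
    r=np.array(c['rotation'],float)
    r=r if r.shape==(3,3) else R.from_euler('xyz',r,degrees=True).as_matrix()
    return K,d,np.array(c['xyz']),r
def ray(C,px):
    K,d,o,r=C; u=cv2.undistortPoints(np.array(px,float).reshape(-1,1,2),K,d).reshape(-1,2)
    return o,(r@np.c_[u[:,0],-u[:,1],-np.ones(len(u))].T).T
def onz(C,px,z):
    o,v=ray(C,px); return o+v*((z-o[2])/v[:,2])[:,None]
def proj(C,P):
    K,d,o,r=C; q=(np.atleast_2d(P)-o)@r; q=q*[1,-1,-1]
    return cv2.projectPoints(q,np.zeros(3),np.zeros(3),K,d)[0].reshape(-1,2)
def snap(name,fn):
    C=cam(name); im=capture(name)[:,:,::-1].copy(); cv2.imwrite('pics/'+fn,im); return C,im
E
python3 - <<'E'
from h import *
for n in('scene','top'):
    C,im=snap(n,n+'0.png'); print(n,C[2],calibration(n)['rotation'])
a=cv2.imread('pics/scene0.png');b=cv2.imread('pics/top0.png')
print(get_state())
E
```

```text
scene [-0.19167735 -0.55887095  0.9127127 ] [ 46.46686875  -0.22157584 -53.29457906]
top [ 0.39892487 -0.0243587   1.0168994 ] [  5.45709163   0.65112942 -91.63422158]
{'clock': 0.1, 'joint_pos': array([-75.60712862,  19.06881751,  -3.70705647,  83.70103175,
         1.24044137,  77.34306386,  -5.07075181]), 'joint_velocities': array([ 0.06243368, -0.15679622,  0.04372135, -0.04575025, -0.04442181,
        0.01125515, -0.00387056]), 'joint_torque': array([ 9.36543329e-04, -6.24551439e+01,  2.42049055e-02, -3.90711236e+01,
       -6.15801662e-02,  3.67326324e-02,  5.65497055e-05]), 'ee_pos': array([0.16892587, 0.60139582, 0.2328298 ]), 'orientation': array([-1.79927250e+02,  6.04606511e-03,  1.64313920e+02]), 'ft_force': array([ 0.44680028, -0.42496511,  0.41024387]), 'wrist_torque': array([ 0.04411862, -0.05174601, -0.0258543 ]), 'width': 0.08735449692514528}
```

View pics/scene0.png

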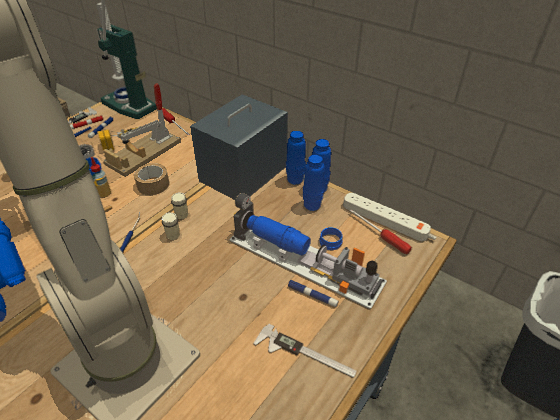

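View pics/top0.png

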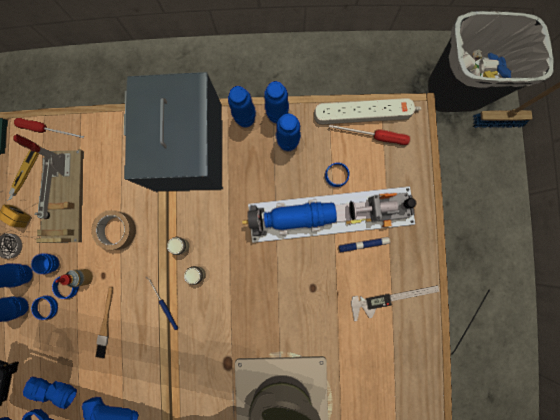

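The scene view shows the rest at about (305,262). In the top view it runs from (250,225) to (413,205), with the head at the right end (385,208) and the marker in front at (362,245). I'll enlarge both.

Run:
```python
import cv2,numpy as np
b=cv2.imread('pics/top0.png')[175:255,240:430];a=cv2.imread('pics/scene0.png')[185:310,225:395]
cv2.imwrite('pics/topc.png',cv2.resize(b,None,fx=4.2,fy=4.2,interpolation=cv2.INTER_CUBIC))
cv2.imwrite('pics/scenec.png',cv2.resize(a,None,fx=4.6,fy=4.6,interpolation=cv2.INTER_CUBIC))
```

```text
(no output)
```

View pics/topc.png

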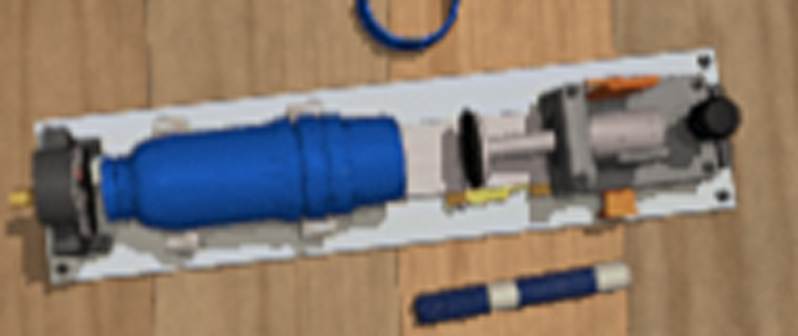

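View pics/scenec.png

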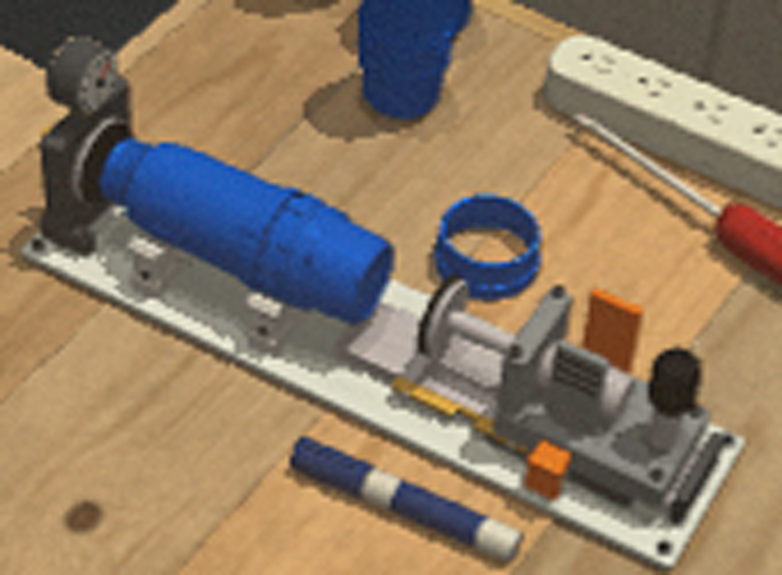

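The top crop gives the plate corners at (38,122), (715,50), (735,208) and (57,283), and the knob at (715,117). The scene crop shows the plunger, both tabs and the brass plate, which runs from (395,385) to (520,440).

```bash
cat >> h.py <<'E'
def frame(c,yaw):
    r=R.from_euler('z',yaw,degrees=True).as_matrix(); return lambda p:np.array([c[0],c[1],0])+r@np.array(p)
E
python3 - <<'E'
from h import *
C=cam('top'); f=lambda p:(np.array(p)+.5)/4.2-.5+[240,175]
P=onz(C,f([(38,122),(715,50),(735,208),(57,283)]),.01)
print(P.round(4)); c=P.mean(0); v=P[1]-P[0]+P[2]-P[3]; yaw=np.degrees(np.arctan2(v[1],v[0]));print('c',c,'yaw',yaw)
print([np.linalg.norm(P[i]-P[(i+1)%4]).round(4) for i in range(4)])
r=R.from_euler('z',yaw,degrees=True).as_matrix()
loc=lambda p:(p-[c[0],c[1],0])@r
print('knob',loc(onz(C,f([(715,117)]),.104)),'trig top',loc(onz(C,f([(583,88),(660,80),(625,83)]),.1)))
print('foot edge',loc(onz(C,f([(404,157)]),.06)),'plunger',loc(onz(C,f([(465,147)]),.058)))
S=cam('scene'); g=lambda p:(np.array(p)+.5)/4.6-.5+[225,185]
Q=onz(S,g([(25,247),(665,568),(742,440)]),.01);print('scene corners local',loc(Q).round(4))
print('scene knob top',loc(onz(S,g([(675,362)]),.104)),'trig top', loc(onz(S,g([(592,290),(640,306)]),.1)))
print('hook',loc(onz(S,g([(548,470)]),.03)),'brass', loc(onz(S,g([(395,385),(475,420),(520,440)]),.03)))
# tool path
s=get_state();print('tool yaw',s['orientation'])
E
```

```text
[[ 0.5091  0.0694  0.01  ]
 [ 0.5417 -0.3507  0.01  ]
 [ 0.4434 -0.3573  0.01  ]
 [ 0.4103  0.0599  0.01  ]]
c [ 0.47612338 -0.14468402  0.01      ] yaw -85.51825541365966
[np.float64(0.4214), np.float64(0.0985), np.float64(0.4186), np.float64(0.0993)]
knob [[0.1738047  0.00081027 0.104     ]] trig top [[0.10258472 0.0253788  0.1       ]
 [0.14673092 0.02522405 0.1       ]
 [0.12666954 0.0256516  0.1       ]]
foot edge [[0.00307192 0.00052199 0.06      ]] plunger [[0.03952785 0.00263028 0.058     ]]
scene corners local [[-0.211  -0.0444  0.01  ]
 [ 0.2087 -0.0508  0.01  ]
 [ 0.2098  0.0495  0.01  ]]
scene knob top [[0.17693082 0.00033922 0.104     ]] trig top [[0.11833884 0.0262707  0.1       ]
 [0.14464763 0.02949162 0.1       ]]
hook [[ 0.13375037 -0.04107818  0.03      ]] brass [[ 0.03642551 -0.03371586  0.03      ]
 [ 0.08515589 -0.03187237  0.03      ]
 [ 0.11202649 -0.03105329  0.03      ]]
tool yaw [-1.79927250e+02  6.04606511e-03  1.64313920e+02]
```

```bash
cat >> h.py <<'E'
c0=(.4761,-.1447); W=frame(c0,-85.52)
def plan(p,yaw):
    "tool-axis units from current measured pose to world p, pointing down, yaw"
    s=get_state(); r=R.from_euler('xyz',s['orientation'],degrees=True)
    t=r.inv().apply(np.array(p)-s['ee_pos'])/.025
    w=(r.inv()*R.from_euler('xyz',[180,0,yaw],degrees=True)).as_rotvec(degrees=True)/6
    print('d',t.round(3),'a',w.round(3))
E
python3 - <<'E'
from h import *
plan([.40,.25,.32],130); print(W([.130,.0005,.15]),W([.130,.0005,.077]))
E
```

```text
d [-12.699 -11.038  -3.471] a [-1.100e-02  5.000e-03  5.719e+00]
[ 0.48675292 -0.27426375  0.15      ] [ 0.48675292 -0.27426375  0.077     ]
```

>>> servo_tool:
  targets:
    - {"dx":-1,"dy":-1,"dz":-2,"az":0.5,"gripper":0}
    - {"dx":-12.7,"dy":-11,"dz":-3.5,"az":5.7,"gripper":0}
    - {"dx":-12.7,"dy":-11,"dz":-3.5,"az":5.7,"gripper":0}
    - {"dx":-12.7,"dy":-11,"dz":-3.5,"az":5.7,"gripper":0}
    - {"dx":-12.7,"dy":-11,"dz":-3.5,"az":5.7,"gripper":0}
    - {"dx":-12.7,"dy":-11,"dz":-3.5,"az":5.7,"gripper":0}
    - {"dx":-12.7,"dy":-11,"dz":-3.5,"az":5.7,"gripper":0}
    - {"dx":-12.7,"dy":-11,"dz":-3.5,"az":5.7,"gripper":0}
    - {"dx":-12.7,"dy":-11,"dz":-3.5,"az":5.7,"gripper":0}
    - {"dx":-12.7,"dy":-11,"dz":-3.5,"az":5.7,"gripper":0}
    - {"dx":-12.7,"dy":-11,"dz":-3.5,"az":5.7,"gripper":0}
    - {"dx":-12.7,"dy":-11,"dz":-3.5,"az":5.7,"gripper":0}

```text
$.targets[0]: bad value
```

Run:
```python
from h import *
plan(W([.130,.0005,.22]),94.48)
```

```text
d [-21.71  -30.284   0.554] a [-1.0000e-02  8.0000e-03  1.1639e+01]
```

>>> servo_tool:
  targets:
    - {"dx":-1.0,"dy":-1.0,"dz":-2.0,"ax":0.0,"ay":0.0,"az":0.5,"gripper":0.0}

```text
clock: 0.18
ee_pos: [0.1768, 0.5801, 0.2601]
orientation: [-179.3, -0.1, 161.7]
ft_force: [0.5, 0.2, 0.0]
width: 0.0868
```

>>> servo_tool:
  targets:
    - {"dx":-11.7,"dy":-10.0,"dz":-1.5,"ax":0.0,"ay":0.0,"az":5.2,"gripper":0.0}
    - {"dx":-11.7,"dy":-10.0,"dz":-1.5,"ax":0.0,"ay":0.0,"az":5.2,"gripper":0.0}
    - {"dx":-11.7,"dy":-10.0,"dz":-1.5,"ax":0.0,"ay":0.0,"az":5.2,"gripper":0.0}
    - {"dx":-11.7,"dy":-10.0,"dz":-1.5,"ax":0.0,"ay":0.0,"az":5.2,"gripper":0.0}
    - {"dx":-11.7,"dy":-10.0,"dz":-1.5,"ax":0.0,"ay":0.0,"az":5.2,"gripper":0.0}
    - {"dx":-11.7,"dy":-10.0,"dz":-1.5,"ax":0.0,"ay":0.0,"az":5.2,"gripper":0.0}
    - {"dx":-11.7,"dy":-10.0,"dz":-1.5,"ax":0.0,"ay":0.0,"az":5.2,"gripper":0.0}
    - {"dx":-11.7,"dy":-10.0,"dz":-1.5,"ax":0.0,"ay":0.0,"az":5.2,"gripper":0.0}
    - {"dx":-11.7,"dy":-10.0,"dz":-1.5,"ax":0.0,"ay":0.0,"az":5.2,"gripper":0.0}
    - {"dx":-11.7,"dy":-10.0,"dz":-1.5,"ax":0.0,"ay":0.0,"az":5.2,"gripper":0.0}
    - {"dx":-11.7,"dy":-10.0,"dz":-1.5,"ax":0.0,"ay":0.0,"az":5.2,"gripper":0.0}
    - {"dx":-11.7,"dy":-10.0,"dz":-1.5,"ax":0.0,"ay":0.0,"az":5.2,"gripper":0.0}

```text
clock: 1.18
ee_pos: [0.3776, 0.2502, 0.305]
orientation: [180.0, -0.0, 130.0]
ft_force: [0.1, -0.1, 0.3]
width: 0.0871
```

Run:
```python
from h import *
plan(W([.130,.0005,.22]),94.48)
```

```text
d [-18.87  -10.157   3.388] a [-1.000e-03 -5.000e-03  5.928e+00]
```

>>> servo_tool:
  targets:
    - {"dx":-18.9,"dy":-10.2,"dz":1.0,"ax":0.0,"ay":0.0,"az":5.93,"gripper":0.0}
    - {"dx":-18.9,"dy":-10.2,"dz":1.0,"ax":0.0,"ay":0.0,"az":5.93,"gripper":0.0}
    - {"dx":-18.9,"dy":-10.2,"dz":1.0,"ax":0.0,"ay":0.0,"az":5.93,"gripper":0.0}
    - {"dx":-18.9,"dy":-10.2,"dz":1.0,"ax":0.0,"ay":0.0,"az":5.93,"gripper":0.0}
    - {"dx":-18.9,"dy":-10.2,"dz":1.0,"ax":0.0,"ay":0.0,"az":5.93,"gripper":0.0}
    - {"dx":-18.9,"dy":-10.2,"dz":1.0,"ax":0.0,"ay":0.0,"az":5.93,"gripper":0.0}
    - {"dx":-18.9,"dy":-10.2,"dz":3.4,"ax":0.0,"ay":0.0,"az":5.93,"gripper":0.0}
    - {"dx":-18.9,"dy":-10.2,"dz":3.4,"ax":0.0,"ay":0.0,"az":5.93,"gripper":0.0}
    - {"dx":-18.9,"dy":-10.2,"dz":3.4,"ax":0.0,"ay":0.0,"az":5.93,"gripper":0.0}
    - {"dx":-18.9,"dy":-10.2,"dz":3.4,"ax":0.0,"ay":0.0,"az":5.93,"gripper":0.0}
    - {"dx":-18.9,"dy":-10.2,"dz":3.4,"ax":0.0,"ay":0.0,"az":5.93,"gripper":0.0}
    - {"dx":-18.9,"dy":-10.2,"dz":3.4,"ax":0.0,"ay":0.0,"az":5.93,"gripper":0.0}

```text
clock: 2.18
ee_pos: [0.4792, -0.2312, 0.2311]
orientation: [179.9, -0.0, 94.8]
ft_force: [1.1, 0.9, -0.4]
width: 0.0869
```

Run:
```python
from h import *
plan(W([.130,.0005,.22]),94.48)
```

```text
d [-1.741  0.157  0.444] a [ 0.011 -0.     0.046]
```

>>> servo_tool:
  targets:
    - {"dx":-1.0,"dy":0.2,"dz":0.2,"ax":0.0,"ay":0.0,"az":0.0,"gripper":0.0}
    - {"dx":-1.0,"dy":0.2,"dz":0.2,"ax":0.0,"ay":0.0,"az":0.0,"gripper":0.0}
    - {"dx":-1.0,"dy":0.2,"dz":0.2,"ax":0.0,"ay":0.0,"az":0.0,"gripper":0.0}
    - {"dx":-1.0,"dy":0.2,"dz":0.2,"ax":0.0,"ay":0.0,"az":0.0,"gripper":0.0}

```text
clock: 2.52
ee_pos: [0.4856, -0.254, 0.226]
orientation: [-179.9, -0.0, 94.7]
ft_force: [-0.1, -0.1, -0.4]
width: 0.0869
```

Run:
```python
from h import *
plan(W([.130,.0005,.22]),94.48)
C,im=snap('wrist','w1.png')
hsv=cv2.cvtColor(im,cv2.COLOR_BGR2HSV)
m=cv2.inRange(hsv,(5,160,120),(16,255,255))
n,l,st,ce=cv2.connectedComponentsWithStats(m)
for i in range(1,n):
    if st[i,4]>80: print(st[i],ce[i])
for nm,p in dict(knob=[.176,0,.104],trig=[.13,.024,.1],fix=[.13,-.024,.1],hook=[.13,-.041,.04]).items(): print(nm,proj(C,W(p)).round())
```

```text
d [-0.811 -0.02   0.239] a [-0.011 -0.006  0.029]
[237 202  15  20 207] [244.14975845 211.8115942 ]
[301 203  11  43 292] [305.98287671 223.00684932]
knob [[278. 278.]]
trig [[304. 231.]]
fix [[253. 231.]]
hook [[242. 214.]]
```

View pics/w1.png

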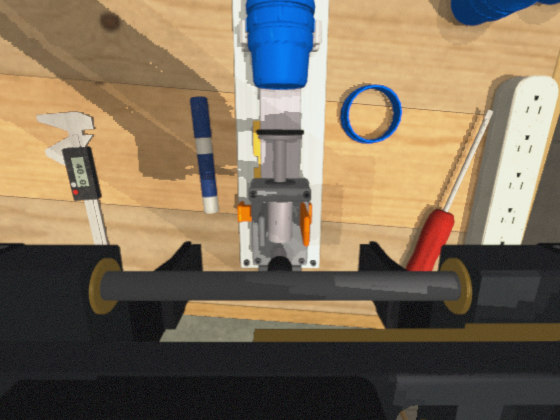

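The wrist view shows the trigger at (306,223), the hook at (244,212) and the front plate at columns 250–312. The head sits a few pixels to the right of where I predicted, so I'll zoom in to centre on it.

Run:
```python
import cv2
a=cv2.imread('pics/w1.png')[90:270,225:335]
cv2.imwrite('pics/w1c.png',cv2.resize(a,None,fx=3.3*1.6/1.6,fy=3.3,interpolation=cv2.INTER_CUBIC))
```

```text
(no output)
```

View pics/w1c.png

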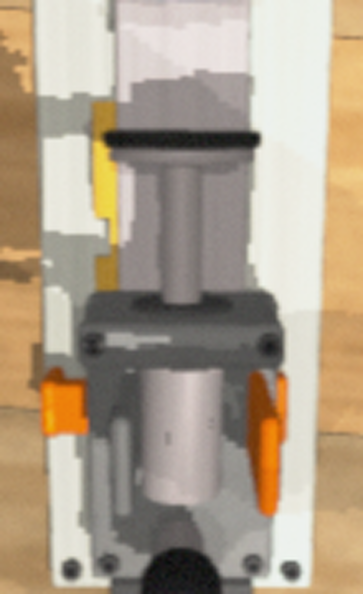

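Run:
```python
from h import *
C=cam('wrist'); f=lambda p:(np.array(p)+.5)/3.3-.5+[225,90]
r=R.from_euler('z',-85.52,degrees=True).as_matrix(); loc=lambda p:((p-[c0[0],c0[1],0])@r).round(4)
print('plate rear',loc(onz(C,f([(57,582),(312,582)]),.01)))
print('front plate top',loc(onz(C,f([(82,365),(283,360)]),.086)))
print('fixed tab rear outer/inner',loc(onz(C,f([(112,515),(129,515),(112,415)]),.1)))
print('trig rear',loc(onz(C,f([(277,515),(260,515)]),.1)))
print('knob',loc(onz(C,f([(181,550)]),.104)))
print('brass',loc(onz(C,f([(95,100),(95,290),(117,245),(95,262)]),.03)))
print(get_state()['clock'])
```

```text
plate rear [[ 0.2069 -0.0462  0.01  ]
 [ 0.2066  0.0518  0.01  ]]
front plate top [[ 0.104  -0.0274  0.086 ]
 [ 0.1023  0.0304  0.086 ]]
fixed tab rear outer/inner [[ 0.1445 -0.0184  0.1   ]
 [ 0.1445 -0.0135  0.1   ]
 [ 0.115  -0.018   0.1   ]]
trig rear [[0.1444 0.0286 0.1   ]
 [0.1444 0.0238 0.1   ]]
knob [[0.1535 0.0013 0.104 ]]
brass [[ 0.0295 -0.0268  0.03  ]
 [ 0.0909 -0.0279  0.03  ]
 [ 0.0758 -0.0203  0.03  ]
 [ 0.0815 -0.0277  0.03  ]]
2.5667
```

Run:
```python
from h import *
plan(W([.130,.001,.13]),94.48);plan(W([.130,.001,.077]),94.48)
```

```text
d [-0.824 -0.004  3.852] a [-0.002 -0.009  0.037]
d [-8.260e-01 -4.000e-03  5.972e+00] a [-0.002 -0.009  0.037]
```

>>> servo_tool:
  targets:
    - {"dx":-0.82,"dy":0.0,"dz":1.2,"ax":0.0,"ay":0.0,"az":0.04,"gripper":0.0}
    - {"dx":-0.82,"dy":0.0,"dz":2.4,"ax":0.0,"ay":0.0,"az":0.04,"gripper":0.0}
    - {"dx":-0.82,"dy":0.0,"dz":3.6,"ax":0.0,"ay":0.0,"az":0.04,"gripper":0.0}
    - {"dx":-0.82,"dy":0.0,"dz":4.4,"ax":0.0,"ay":0.0,"az":0.04,"gripper":0.0}
    - {"dx":-0.82,"dy":0.0,"dz":5.0,"ax":0.0,"ay":0.0,"az":0.04,"gripper":0.0}
    - {"dx":-0.82,"dy":0.0,"dz":5.6,"ax":0.0,"ay":0.0,"az":0.04,"gripper":0.0}
    - {"dx":-0.82,"dy":0.0,"dz":5.97,"ax":0.0,"ay":0.0,"az":0.04,"gripper":0.0}
    - {"dx":-0.82,"dy":0.0,"dz":5.97,"ax":0.0,"ay":0.0,"az":0.04,"gripper":0.0}
    - {"dx":-0.82,"dy":0.0,"dz":5.97,"ax":0.0,"ay":0.0,"az":0.04,"gripper":0.0}
    - {"dx":-0.82,"dy":0.0,"dz":5.97,"ax":0.0,"ay":0.0,"az":0.04,"gripper":0.0}

```text
clock: 3.4
ee_pos: [0.4873, -0.2761, 0.0783]
orientation: [179.9, 0.0, 94.3]
ft_force: [0.4, -0.8, -0.1]
width: 0.0871
```

Run:
```python
from h import *
plan(W([.130,.001,.077]),94.48)
```

```text
d [0.074 0.002 0.054] a [ 0.015  0.001 -0.024]
```

Good. Now I'll squeeze in place with a grip of 18 N.

>>> servo_tool:
  newtons: 18
  targets:
    - {"dx":0.0,"dy":0.0,"dz":0.0,"ax":0.0,"ay":0.0,"az":0.0,"gripper":0.4}
    - {"dx":0.0,"dy":0.0,"dz":0.0,"ax":0.0,"ay":0.0,"az":0.0,"gripper":0.5}
    - {"dx":0.0,"dy":0.0,"dz":0.0,"ax":0.0,"ay":0.0,"az":0.0,"gripper":0.7}
    - {"dx":0.0,"dy":0.0,"dz":0.0,"ax":0.0,"ay":0.0,"az":0.0,"gripper":0.7}
    - {"dx":0.0,"dy":0.0,"dz":0.0,"ax":0.0,"ay":0.0,"az":0.0,"gripper":0.7}
    - {"dx":0.0,"dy":0.0,"dz":0.0,"ax":0.0,"ay":0.0,"az":0.0,"gripper":0.7}
    - {"dx":0.0,"dy":0.0,"dz":0.0,"ax":0.0,"ay":0.0,"az":0.0,"gripper":0.7}
    - {"dx":0.0,"dy":0.0,"dz":0.0,"ax":0.0,"ay":0.0,"az":0.0,"gripper":0.7}

```text
clock: 4.07
ee_pos: [0.4878, -0.2763, 0.0774]
orientation: [179.9, 0.0, 94.3]
ft_force: [-6.1, -2.0, -1.0]
width: 0.0414
```

>>> servo_tool:
  targets:
    - {"dx":0.0,"dy":-0.03,"dz":0.0,"ax":0.0,"ay":0.0,"az":0.0,"gripper":0.7}
    - {"dx":0.0,"dy":-0.05,"dz":0.0,"ax":0.0,"ay":0.0,"az":0.0,"gripper":0.7}
    - {"dx":0.0,"dy":-0.05,"dz":0.0,"ax":0.0,"ay":0.0,"az":0.0,"gripper":0.7}
    - {"dx":0.0,"dy":-0.05,"dz":0.0,"ax":0.0,"ay":0.0,"az":0.0,"gripper":0.7}

```text
clock: 4.4
ee_pos: [0.4861, -0.2764, 0.0774]
orientation: [179.9, 0.0, 94.3]
ft_force: [3.7, -0.6, -2.4]
width: 0.0383
```

>>> servo_tool:
  targets:
    - {"dx":0.06,"dy":0.0,"dz":0.0,"ax":0.0,"ay":0.0,"az":0.0,"gripper":0.7}
    - {"dx":0.14,"dy":0.0,"dz":0.0,"ax":0.0,"ay":0.0,"az":0.0,"gripper":0.7}
    - {"dx":0.24,"dy":0.0,"dz":0.0,"ax":0.0,"ay":0.0,"az":0.0,"gripper":0.7}
    - {"dx":0.24,"dy":0.0,"dz":0.0,"ax":0.0,"ay":0.0,"az":0.0,"gripper":0.7}

```text
clock: 4.73
ee_pos: [0.4857, -0.2708, 0.0774]
orientation: [179.9, 0.1, 94.3]
ft_force: [6.0, -3.5, -5.5]
width: 0.0384
```

>>> servo_tool:
  targets:
    - {"dx":0.14,"dy":0.0,"dz":0.0,"ax":0.0,"ay":0.0,"az":0.0,"gripper":0.7}
    - {"dx":0.28,"dy":0.0,"dz":0.0,"ax":0.0,"ay":0.0,"az":0.0,"gripper":0.7}
    - {"dx":0.42,"dy":0.0,"dz":0.0,"ax":0.0,"ay":0.0,"az":0.0,"gripper":0.7}
    - {"dx":0.56,"dy":0.0,"dz":0.0,"ax":0.0,"ay":0.0,"az":0.0,"gripper":0.7}
    - {"dx":0.7,"dy":0.0,"dz":0.0,"ax":0.0,"ay":0.0,"az":0.0,"gripper":0.7}
    - {"dx":0.84,"dy":0.0,"dz":0.0,"ax":0.0,"ay":0.0,"az":0.0,"gripper":0.7}
    - {"dx":0.98,"dy":0.0,"dz":0.0,"ax":0.0,"ay":0.0,"az":0.0,"gripper":0.7}
    - {"dx":1.12,"dy":0.0,"dz":0.0,"ax":0.0,"ay":0.0,"az":0.0,"gripper":0.7}
    - {"dx":1.26,"dy":0.0,"dz":0.0,"ax":0.0,"ay":0.0,"az":0.0,"gripper":0.7}
    - {"dx":1.38,"dy":0.0,"dz":0.0,"ax":0.0,"ay":0.0,"az":0.0,"gripper":0.7}
    - {"dx":1.48,"dy":0.0,"dz":0.0,"ax":0.0,"ay":0.0,"az":0.0,"gripper":0.7}
    - {"dx":1.48,"dy":0.0,"dz":0.0,"ax":0.0,"ay":0.0,"az":0.0,"gripper":0.7}

```text
clock: 5.73
ee_pos: [0.4828, -0.234, 0.0774]
orientation: [179.9, 0.1, 94.3]
ft_force: [5.6, -3.0, -4.6]
width: 0.0386
```

Run:
```python
from h import *
C,im=snap('wrist','w2.png')
print(get_state()['clock'])
cv2.imwrite('pics/w2c.png',cv2.resize(im[80:270,200:350],None,fx=3,fy=3,interpolation=cv2.INTER_CUBIC))
```

```text
5.7833
```

View pics/w2c.png

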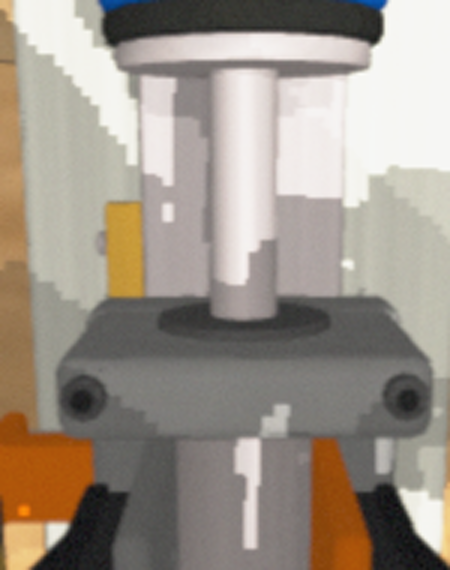

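>>> servo_tool:
  targets:
    - {"dx":0.0,"dy":0.0,"dz":0.0,"ax":0.0,"ay":0.0,"az":0.0,"gripper":0.3}
    - {"dx":0.0,"dy":0.0,"dz":0.0,"ax":0.0,"ay":0.0,"az":0.0,"gripper":0.2}
    - {"dx":0.0,"dy":0.0,"dz":0.0,"ax":0.0,"ay":0.0,"az":0.0,"gripper":0.2}
    - {"dx":0.0,"dy":0.0,"dz":-0.5,"ax":0.0,"ay":0.0,"az":0.0,"gripper":0.2}
    - {"dx":0.0,"dy":0.0,"dz":-1.3,"ax":0.0,"ay":0.0,"az":0.0,"gripper":0.2}
    - {"dx":0.0,"dy":0.0,"dz":-2.2,"ax":0.0,"ay":0.0,"az":0.0,"gripper":0.2}
    - {"dx":0.0,"dy":0.0,"dz":-2.2,"ax":0.0,"ay":0.0,"az":0.0,"gripper":0.2}
    - {"dx":0.0,"dy":0.0,"dz":-2.2,"ax":0.0,"ay":0.0,"az":0.0,"gripper":0.2}

```text
clock: 6.45
ee_pos: [0.4825, -0.2339, 0.1337]
orientation: [179.9, -0.0, 94.3]
ft_force: [-0.1, 0.3, -0.8]
width: 0.0693
```

Run:
```python
from h import *
C,im=snap('wrist','w3.png')
hsv=cv2.cvtColor(im,cv2.COLOR_BGR2HSV)
n,l,st,ce=cv2.connectedComponentsWithStats(cv2.inRange(hsv,(5,160,80),(16,255,255)))
print([ (st[i],ce[i].round(1)) for i in range(1,n) if st[i,4]>60])
plan(W([.133,.001,.13]),94.48)
t=.0424
plan(W([.176-t,.001,.13]),94.48); print(proj(C,W([.176-t,.001,.104])),proj(C,W([.13-t,-.024,.1])))
```

```text
[(array([216, 200,  26,  29, 525], dtype=int32), array([228.3, 214.4])), (array([303, 202,  15,  63, 709], dtype=int32), array([309.9, 232.7]))]
d [-1.759  0.089  0.107] a [ 0.005 -0.005 -0.032]
d [-1.783  0.089  0.107] a [ 0.005 -0.005 -0.032]
[[281.83061614 312.63076028]] [[241.66451116 244.35125846]]
```

View pics/w3.png

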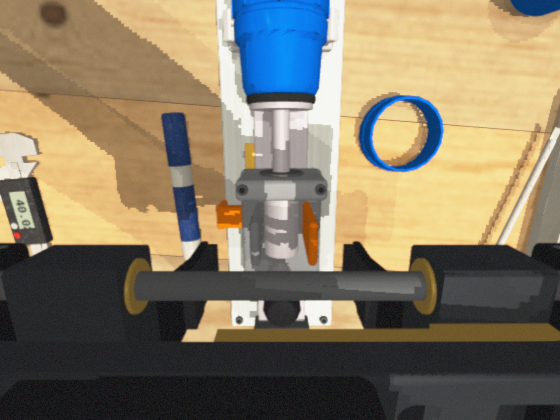

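The knob is at (282,313), as predicted, and the lock is resting with the fingers clear. Next I'll grip the knob.

>>> servo_tool:
  newtons: 14
  targets:
    - {"dx":-0.9,"dy":0.09,"dz":0.0,"ax":0.0,"ay":0.0,"az":0.0,"gripper":0.2}
    - {"dx":-1.78,"dy":0.09,"dz":0.0,"ax":0.0,"ay":0.0,"az":0.0,"gripper":0.2}
    - {"dx":-1.78,"dy":0.09,"dz":0.3,"ax":0.0,"ay":0.0,"az":0.0,"gripper":0.2}
    - {"dx":-1.78,"dy":0.09,"dz":1.2,"ax":0.0,"ay":0.0,"az":0.0,"gripper":0.2}
    - {"dx":-1.78,"dy":0.09,"dz":2.15,"ax":0.0,"ay":0.0,"az":0.0,"gripper":0.2}
    - {"dx":-1.78,"dy":0.09,"dz":2.15,"ax":0.0,"ay":0.0,"az":0.0,"gripper":0.2}
    - {"dx":-1.78,"dy":0.09,"dz":2.15,"ax":0.0,"ay":0.0,"az":0.0,"gripper":0.6}
    - {"dx":-1.78,"dy":0.09,"dz":2.15,"ax":0.0,"ay":0.0,"az":0.0,"gripper":0.8}
    - {"dx":-1.78,"dy":0.09,"dz":2.15,"ax":0.0,"ay":0.0,"az":0.0,"gripper":0.9}
    - {"dx":-1.78,"dy":0.09,"dz":2.15,"ax":0.0,"ay":0.0,"az":0.0,"gripper":0.9}
    - {"dx":-1.78,"dy":0.09,"dz":2.15,"ax":0.0,"ay":0.0,"az":0.0,"gripper":0.9}
    - {"dx":-1.78,"dy":0.09,"dz":2.15,"ax":0.0,"ay":0.0,"az":0.0,"gripper":0.9}

```text
clock: 7.5
ee_pos: [0.488, -0.2778, 0.0791]
orientation: [180.0, 0.0, 94.3]
ft_force: [-0.3, -0.3, -0.2]
width: 0.0373
```

>>> servo_tool:
  targets:
    - {"dx":0.0,"dy":0.0,"dz":0.0,"ax":0.0,"ay":0.0,"az":0.0,"gripper":0.9}
    - {"dx":0.0,"dy":0.0,"dz":0.0,"ax":0.0,"ay":0.0,"az":0.0,"gripper":0.9}
    - {"dx":0.0,"dy":0.0,"dz":0.0,"ax":0.0,"ay":0.0,"az":0.0,"gripper":0.9}

```text
clock: 7.75
ee_pos: [0.487, -0.2778, 0.0786]
orientation: [-179.9, -0.0, 94.3]
ft_force: [-3.6, 1.0, 5.5]
width: 0.0252
```

>>> servo_tool:
  targets:
    - {"dx":0.04,"dy":0.0,"dz":0.0,"ax":0.0,"ay":0.0,"az":0.0,"gripper":0.9}
    - {"dx":0.08,"dy":0.0,"dz":0.0,"ax":0.0,"ay":0.0,"az":0.0,"gripper":0.9}
    - {"dx":0.12,"dy":0.0,"dz":0.0,"ax":0.0,"ay":0.0,"az":0.0,"gripper":0.9}
    - {"dx":0.16,"dy":0.0,"dz":0.0,"ax":0.0,"ay":0.0,"az":0.0,"gripper":0.9}
    - {"dx":0.2,"dy":0.0,"dz":0.0,"ax":0.0,"ay":0.0,"az":0.0,"gripper":0.9}
    - {"dx":0.24,"dy":0.0,"dz":0.0,"ax":0.0,"ay":0.0,"az":0.0,"gripper":0.9}

```text
clock: 8.25
ee_pos: [0.4867, -0.2744, 0.0787]
orientation: [180.0, 0.2, 94.2]
ft_force: [-0.8, -9.8, -3.0]
width: 0.0252
```

```bash
cat > m.py <<'E'
from h import *
C=cam('wrist'); im=capture('wrist')[:,:,::-1]
hsv=cv2.cvtColor(im.copy(),cv2.COLOR_BGR2HSV)
n,l,st,ce=cv2.connectedComponentsWithStats(cv2.inRange(hsv,(5,160,80),(16,255,255)))
print([ (st[i],ce[i].round(1)) for i in range(1,n) if st[i,4]>60])
s=get_state(); print(s['clock'],s['ee_pos'],s['ft_force'])
E
python3 m.py
```

```text
[(array([ 308,  150,   26,   76, 1446], dtype=int32), array([320.2, 186.4])), (array([ 193,  154,   35,   36, 1028], dtype=int32), array([209.4, 171.9]))]
8.3 [ 0.48671617 -0.27417956  0.0786878 ] [-0.93060658 -8.75935758 -0.90281726]
```

>>> servo_tool:
  targets:
    - {"dx":0.04,"dy":0.0,"dz":0.0,"ax":0.0,"ay":0.0,"az":0.0,"gripper":0.9}
    - {"dx":0.08,"dy":0.0,"dz":0.0,"ax":0.0,"ay":0.0,"az":0.0,"gripper":0.9}
    - {"dx":0.12,"dy":0.0,"dz":0.0,"ax":0.0,"ay":0.0,"az":0.0,"gripper":0.9}

```text
clock: 8.55
ee_pos: [0.4865, -0.2717, 0.0788]
orientation: [180.0, 0.3, 94.2]
ft_force: [-0.6, -10.9, -3.8]
width: 0.0253
```

```bash
python3 m.py
```

```text
[(array([ 309,  150,   25,   76, 1414], dtype=int32), array([320.4, 186.4])), (array([ 193,  154,   35,   36, 1022], dtype=int32), array([209.5, 171.9]))]
8.6 [ 0.4865053  -0.27139573  0.07869056] [-1.86454277 -9.27565566 -2.45541665]
```

>>> servo_tool:
  targets:
    - {"dx":0.04,"dy":0.0,"dz":0.0,"ax":0.0,"ay":0.0,"az":0.0,"gripper":0.9}
    - {"dx":0.08,"dy":0.0,"dz":0.0,"ax":0.0,"ay":0.0,"az":0.0,"gripper":0.9}
    - {"dx":0.12,"dy":0.0,"dz":0.0,"ax":0.0,"ay":0.0,"az":0.0,"gripper":0.9}

```text
clock: 8.85
ee_pos: [0.4863, -0.2688, 0.0787]
orientation: [180.0, 0.3, 94.2]
ft_force: [-0.3, -10.1, -2.4]
width: 0.0251
```

```bash
python3 m.py
```

```text
[(array([ 309,  150,   26,   76, 1429], dtype=int32), array([320.7, 186.3])), (array([ 193,  154,   35,   36, 1013], dtype=int32), array([209.6, 171.8]))]
8.9 [ 0.48626927 -0.26816585  0.07867764] [-2.81449812 -6.622433    0.04419611]
```

>>> servo_tool:
  targets:
    - {"dx":0.04,"dy":0.0,"dz":0.0,"ax":0.0,"ay":0.0,"az":0.0,"gripper":0.9}
    - {"dx":0.08,"dy":0.0,"dz":0.0,"ax":0.0,"ay":0.0,"az":0.0,"gripper":0.9}
    - {"dx":0.12,"dy":0.0,"dz":0.0,"ax":0.0,"ay":0.0,"az":0.0,"gripper":0.9}

```text
clock: 9.15
ee_pos: [0.486, -0.2649, 0.0787]
orientation: [-180.0, 0.2, 94.2]
ft_force: [-2.4, -8.4, -1.0]
width: 0.0254
```

```bash
python3 m.py
```

```text
[(array([ 317,  150,   29,   76, 1596], dtype=int32), array([330.3, 185.8])), (array([201, 155,  27,  35, 773], dtype=int32), array([213.7, 171.7]))]
9.2 [ 0.48597876 -0.26471329  0.07864707] [-2.95420712 -6.57711786  1.09410847]
```

>>> servo_tool:
  targets:
    - {"dx":0.02,"dy":0.0,"dz":0.0,"ax":0.0,"ay":0.0,"az":0.0,"gripper":0.9}
    - {"dx":0.02,"dy":0.0,"dz":0.0,"ax":0.0,"ay":0.0,"az":0.0,"gripper":0.9}

```text
clock: 9.37
ee_pos: [0.486, -0.2643, 0.0787]
orientation: [-180.0, 0.2, 94.2]
ft_force: [-1.9, -7.5, 0.0]
width: 0.0254
```

```bash
python3 m.py
python3 - <<'E'
from h import *
C=cam('wrist'); im=capture('wrist')[:,:,::-1].copy()
cv2.imwrite('pics/w4c.png',cv2.resize(im[60:260,180:360],None,fx=3,fy=3))
p=np.array([.13-.0555,.028,.1]); print(proj(C,[W(p),W(p+[0,-.0055,0])]), proj(C,[W([.13-.0555,-.05,.04]),W([.13-.0555,-.0555,.04])]))
E
```

```text
[(array([ 317,  150,   29,   76, 1600], dtype=int32), array([330.3, 185.8])), (array([201, 155,  27,  34, 772], dtype=int32), array([213.8, 171.7]))]
9.4167 [ 0.48598369 -0.26433409  0.07868611] [-3.01961848 -7.16161415 -0.70957082]
[[343.91591622 193.41797686]
 [330.82083962 193.47923254]] [[195.23706678 173.58954974]
 [186.14581583 173.63783972]]
```

View pics/w4c.png

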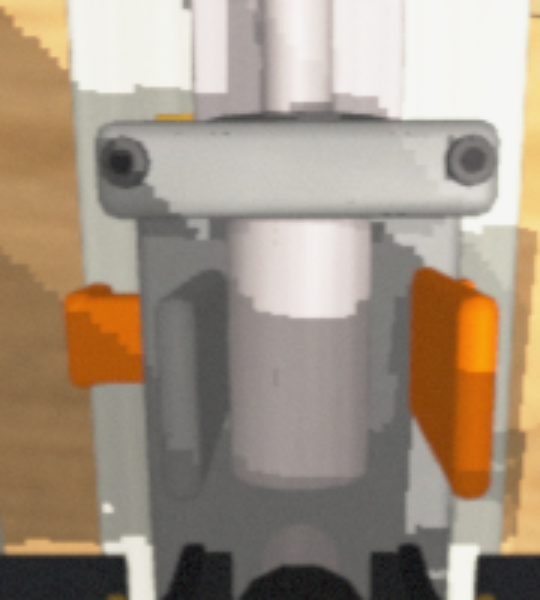

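The lock has snapped home. The trigger's outer edge moved 12 px outward, against 13 px expected for a full snap, and the tabs are about 47–48 mm apart at a travel of about 55.7 mm. I'll ease the load, let go and rise.

>>> servo_tool:
  targets:
    - {"dx":-0.04,"dy":0.0,"dz":0.0,"ax":0.0,"ay":0.0,"az":0.0,"gripper":0.9}
    - {"dx":-0.06,"dy":0.0,"dz":0.0,"ax":0.0,"ay":0.0,"az":0.0,"gripper":0.6}
    - {"dx":-0.06,"dy":0.0,"dz":0.0,"ax":0.0,"ay":0.0,"az":0.0,"gripper":0.3}
    - {"dx":-0.06,"dy":0.0,"dz":0.0,"ax":0.0,"ay":0.0,"az":0.0,"gripper":0.2}
    - {"dx":-0.06,"dy":0.0,"dz":0.0,"ax":0.0,"ay":0.0,"az":0.0,"gripper":0.2}
    - {"dx":-0.06,"dy":0.0,"dz":0.0,"ax":0.0,"ay":0.0,"az":0.0,"gripper":0.2}
    - {"dx":-0.06,"dy":0.0,"dz":-1.0,"ax":0.0,"ay":0.0,"az":0.0,"gripper":0.2}
    - {"dx":-0.06,"dy":0.0,"dz":-2.4,"ax":0.0,"ay":0.0,"az":0.0,"gripper":0.2}
    - {"dx":-0.06,"dy":0.0,"dz":-4.0,"ax":0.0,"ay":0.0,"az":0.0,"gripper":0.2}
    - {"dx":-0.06,"dy":0.0,"dz":-5.6,"ax":0.0,"ay":0.0,"az":0.0,"gripper":0.2}
    - {"dx":-0.06,"dy":0.0,"dz":-5.6,"ax":0.0,"ay":0.0,"az":0.0,"gripper":0.2}
    - {"dx":-0.06,"dy":0.0,"dz":-5.6,"ax":0.0,"ay":0.0,"az":0.0,"gripper":0.2}

```text
clock: 10.47
ee_pos: [0.4878, -0.2641, 0.2206]
orientation: [179.8, 0.0, 94.3]
ft_force: [-0.4, 0.6, -0.9]
width: 0.069
```

```bash
python3 m.py
python3 - <<'E'
from h import *
C,w=snap('wrist','w5.png'); S,a=snap('scene','s5.png')
x=cv2.resize(w[0:260,215:345],None,fx=2.2,fy=2.2,interpolation=cv2.INTER_CUBIC)
y=cv2.resize(a[185:310,225:395],None,fx=2.9,fy=2.9,interpolation=cv2.INTER_CUBIC)
o=np.zeros((572,286+493,3),np.uint8); o[:,:286]=x; o[:y.shape[0],286:286+y.shape[1]]=y[:, :493]
cv2.imwrite('pics/fin.png',o)
E
```

```text
[(array([299, 141,  12,  36, 360], dtype=int32), array([304.5, 157.3])), (array([232, 145,  15,  19, 189], dtype=int32), array([237.5, 154. ]))]
10.5167 [ 0.48704589 -0.26354418  0.21887651] [-0.10844482  0.01045771 -1.32395831]
```

View pics/fin.png

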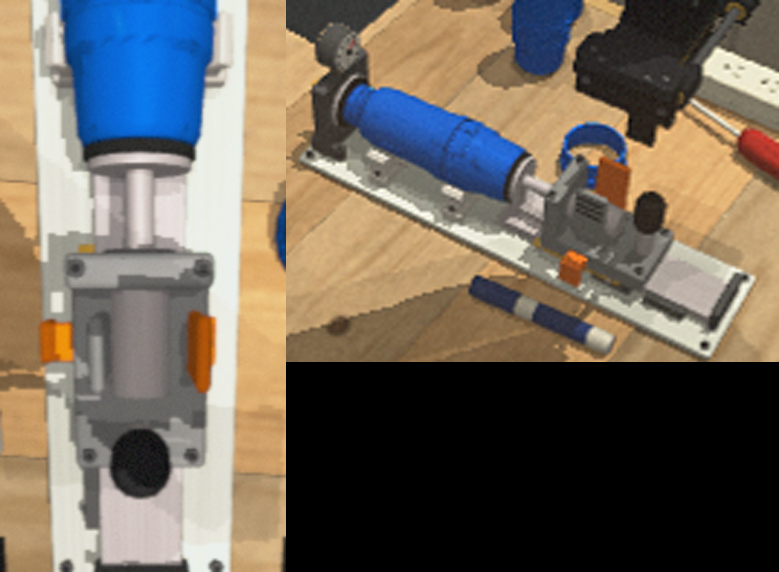

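The bottle is seated against the end seal, the plunger is pressed back, the lock is home and the gripper is clear. Bystanders look unmoved. Handing in.

```bash
python3 -c "
from plant import *
print(close_job())"
```

```text
the job is handed in; nothing more can be done
None
```

The head is locked in the brass plate's notch at about 55–56 mm of travel, with its sprung seal pressing the bottle against the end seal. I handed the job in at about 10.6 s.

**What I did:** I pinched the tabs right in (about 38.5 mm across) and slid the freed head about 42 mm until the seal met the bottle. Then I let the lock go, gripped the knob at 14 N and pushed in 3 mm steps until the lock snapped. After that I eased off, let go and raised the gripper clear. The push force stayed at or below about 11 N in every reading.

**Last checks:**
- **Lock:** just before letting go, the wrist picture showed the lock tab had sprung out 12 px, against about 13 px expected for a full snap. The tabs were about 47–48 mm apart, which matches the lock being home.
- **Bottle:** after letting go, the pictures showed its mouth at the end seal, with the sprung seal against its foot and pushed back. From the travel, the seal is about 10 mm in, far from its 42 mm end.
- **Other things:** the ones in the final pictures looked undisturbed, judged by eye only. The cartridges were not in those pictures, and the gripper never worked near them.

**Not checked:** I did not tug the head to test the catch, to avoid hauling on the lock. No check failed. At the first squeeze the jaws were about 1–2 mm off centre, which I corrected before sliding.

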